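# Re-home the lens stage and set its index counter to zero

### The job

Re-home the lens stage: turn its crank clockwise until you feel the stop, then back it off a quarter turn. After that roll the counter's knurled thumbwheel by its edge until the digit 0 stands centred in the window, and leave the loose things on the bench where they are.

Things in the scene. Friction and masses are not known exactly. Their poses are not given: they have to be found in the camera images.
- stage: fixed lens stage: base plate 130 wide and 500 long along its y (from y -65 to +435). Origin under the axis of the crank disc, on the table; z up. A 90 square, 64 high gear block stands under the disc; a black carriage 110 wide with a lens tube (top 148 above the table) rides the rods, and with the crank at its stop touches the end block at the stage's far +y end. The carriage is never nearer than 300 to the disc's axis
- crank_axis (a point): point on the upright turning axis of the crank disc, at the disc's upper face, 80 above the table. The disc is dark steel, 116 dia, 10 thick
- crank_handle (a point): middle of the crank's upright black handle, 45 from the disc's axis: 16 dia, 38 tall (from 1 to 39 above the disc's upper face; this point is 20 above that face). The handle revolves freely on its own pin, so it can be held with the gripper's heading unchanged while it is led round
- crank (a joint): turn of the crank in rad from its hard stop: 0 at the stop, growing as the disc is turned counterclockwise seen from above, up to 16. Turning clockwise (falling value) winds the carriage outwards, 8 mm a turn, until the stop. Starts between one and 1.7 turns away. Light friction (about 1.5 N at the handle), no spring: it stays where left
- counter: fixed index counter. Origin on the table under the centre of its thumbwheel; x is across the wheel's axle, y along the axle, z up. Grey plinth 100 x 92 (y -48 to +44), its flat top at 48 above the table; at y 44 to 80 a black drum house 90 long rises to 78 with a window (17 x 16) in its roof. Foot plate 120 x 160, 8 thick (y -60 to +100)
- wheel_axis (a point): centre of the knurled thumbwheel on its axle (level, along the counter's y), 44 above the table. The wheel is steel, 72 dia, 16 thick (y -8 to +8), and stands out of the plinth's top by 32; 36 are free beside it on both sides above the plinth
- wheel (a joint): turn of the thumbwheel in rad, endless. Positive: the top of the wheel moves to the counter's +x. The digit in the window is value / 0.628 (modulo 10); 0 is centred at value 0 or any multiple of 6.283. No detents; light friction (about 1.5 N at the rim), stays where left. It turns the digit drum (60 dia) with it
- window (a point): middle of the window, on the drum's surface 74 above the table, 62 along the counter's +y from the wheel's centre
- zero (a point): centre of the digit 0 on the drum (turns with the wheel); black digits 15 high on a white drum, their tops towards the counter's +x when in the window. Coincides with window when 0 is centred
- lens_cell: loose lens cell lying flat, black cylinder 38 dia x 24 high; origin at the middle of its underside; leave it alone
- adapter_ring: loose black ring lying flat, 64 outer, 50 inner dia, 12 high; origin at the middle of its underside; leave it alone
- alu_block: loose bare aluminium block 32 x 32, 55 high; origin at the middle of its underside; leave it alone
- driver: loose screwdriver, 160 long, lying along its x; origin on it; leave it alone
- mirror_post: loose mirror on a post, base 68 dia, 117 high; origin at the middle of its underside; leave it alone
- jar: loose glass jar 48 dia, 55 high; origin at the middle of its underside; leave it alone

How it is judged:
By the outcome, as a careful person would: the job done as asked, in the order asked, and still so for the second after the job is handed in, with the robot touching nothing.
It also fails if it takes over 72 s, if anything falls off the work surface, if the arm or the gripper's body presses on something with over 40 N, if the wrist force passes 120 N, or if a joint passes its speed limit or range.

### The arm

A 6-joint arm with a two-finger parallel gripper is mounted at the origin on the work surface. World frame = base frame: x ahead of the robot, y to its left, z up, the work surface at z = 0. Lengths are in m, angles in rad, forces in N, time in s.
With the tool pointing down it reaches from about 0.325 to 0.775 m from the base axis. Payload 5.5 kg.
Tool frame: the origin (TCP) lies between the finger pads; the fingertips stand 8 mm ahead of it and the grasp point (between the pads) lies 11 mm behind it (tcp_to_tips is the distance from the TCP to the fingertips, in m); z points along the fingers, y is the direction in which the jaws open and shut (so a half turn about z gives the same grasp; the last joint's range is limited). The gripper opens to 88 mm and grips with 3 to 60 N. Pads are 20 mm wide; open, the fingers measure 115 mm over their backs; the gripper's body (75 mm by 178 mm) begins 61 mm behind the grasp point.
Start: joints at [1.144, 0.091, 1.231, -0, 1.82, -0.057], TCP at [0.217, 0.559, 0.231] pointing down, gripper open.
Joint ranges: [-2.87, 2.87], [-0.86, 2.18], [0.17, 2.46], [-1.51, 4.65], [0.06, 2.69], [-2.65, 2.65]. Speed limits (rad/s): [2.57, 2.57, 3.01, 3.14, 3.14, 3.14].

### API

Orientations are given as a unit quaternion [w, x, y, z].
In Python, from bench import * gives the robot as it stands. Calls block until the motion is done:
- move_to(position, orientation): joint-space move of the TCP to a pose.
- move_l(position, speed=0.15, orientation=None): straight line of the TCP; orientation=None keeps the orientation; speed is the mean speed in m/s.
- movej(angles): joint-space move.
- gripper_open() and close(): open the fingers fully, or close them until they stop; the grip force is fixed at half the most.
- hold(seconds).
- inverse_kinematics(position, orientation): joint angles nearest the present ones, or None.
- state(): the state.
- get_image(name): name is "scene" or "top" or "wrist"; returns a dict with "frame" (480x640x3 uint8, blue, green, red), "depth" (480x640 float32, m along the optical axis (not along the pixel's ray), 0 where there is no reading), "camera_matrix" (3x3 intrinsics, pixels), "k1" (the pictures are not rectified: a ray, as slopes to the right and down, at radius r is drawn at 1 + k1 r^2 times it, then the intrinsics apply), "view" (4x4, takes a point from world to camera coordinates). Camera axes: x right, y up, looking along -z (the intrinsics and any distortion apply to the point x, -y, -z); pixel columns grow to the right and rows downward; lengths in m; the calibration is good to about 2 mm. A picture is of the moment at which its call begins.
A pose or a line that the arm cannot do raises IKError and nothing moves.
- job_done(): hands the job in, once; it reports no verdict.
The state is a dict: "time": time; "joint_pos": joint angles; "dq": joint speeds; "joint_torque": joint torques, N m; "ee_pos": TCP position; "ee_rot": TCP orientation; "ft_force": force on the tool from outside, world axes, zero at the start; "moment": the same for the moment, N m; "finger_gap": finger opening in m.
Only numpy, scipy, OpenCV 4.12 (cv2) and the standard library are available. Lean on these libraries where they do the work, as an engineer would, in place of code of your own. Each camera call takes 0.05 s, during which the arm holds its last target. There are 200 camera calls.

## Working session

There is one attempt and no reset: what is moved stays moved. The work goes in short steps, each a Python script; the robot and the scene stay as the last script left them, time stands still between calls to the robot, and variables do not carry over. Pictures are saved under pics/ and viewed, about 8 in all and at most 12, crops included, and the job is handed in when it is done.

```bash
mkdir -p pics; ls
cat > h.py <<'E'
from bench import *
import numpy as np, cv2
def snap(n,f=None):
    im=get_image(n)
    if f: cv2.imwrite('pics/'+f,im['frame'])
    return im
def ray(im,u,v):
    K=im['camera_matrix'];d=np.array([(u-K[0][2])/K[0][0],(v-K[1][2])/K[1][1]])
    s=d.copy()
    for _ in range(20): s=d/(1+im['k1']*(s@s))
    V=np.array(im['view']);R=V[:3,:3];o=-R.T@V[:3,3]
    return o,R.T@np.array([s[0],-s[1],-1])
def onz(im,u,v,z):
    o,d=ray(im,u,v);return o+d*(z-o[2])/d[2]
def proj(im,p):
    V=np.array(im['view']);c=V[:3,:3]@p+V[:3,3];s=np.array([c[0],-c[1]])/-c[2]
    s=s*(1+im['k1']*(s@s));K=im['camera_matrix'];return s[0]*K[0][0]+K[0][2],s[1]*K[1][1]+K[1][2]
def dep(im,u,v):
    o,d=ray(im,u,v);return o+d*im['depth'][int(v),int(u)]
E
python3 - <<'E'
from h import *
for n in('top','scene'):
    im=snap(n,n+'0.png');V=np.array(im['view']);print(n,-V[:3,:3].T@V[:3,3],im['camera_matrix'],im['k1'])
s=state();print(s['ee_rot'],s['ft_force'],s['finger_gap'],s['time'])
E
```

```text
pics
top [ 0.43153931 -0.0915122   0.92482279] [[486.95929562   0.         319.07337017]
 [  0.         486.95929562 235.3864018 ]
 [  0.           0.           1.        ]] -0.04716805930938278
scene [1.34274007 0.33408648 0.79646519] [[582.92822071   0.         317.98167595]
 [  0.         582.92822071 228.05310273]
 [  0.           0.           1.        ]] -0.034827265190625054
[-2.06776513e-04  1.83855273e-01  9.82952947e-01 -8.36564095e-04] [ 0.32240541 -0.68560552  0.01237391] 0.08805992260872013 0.1
```

View pics/top0.png

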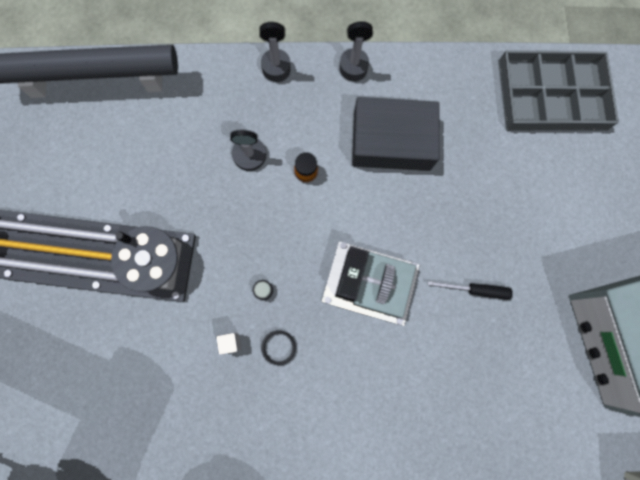

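View pics/scene0.png

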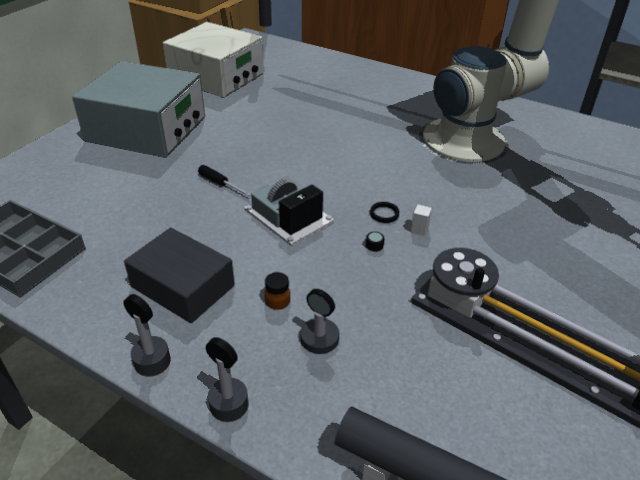

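The top view shows the crank disc hub at about (143,258) and the handle at about (126,238). The counter's foot plate corners are near (343,241), (419,262), (405,325) and (323,304), with the window at (353,272) on its +y (left) side. In the scene view the handle stands at (478,276).

Run:
```python
from h import *
im=snap('top');sc=snap('scene');f=im['frame']
hub=onz(im,143,258,.08)
g=cv2.inRange(f,(185,185,185),(255,255,255));g[:, :100]=0;g[:,190:]=0;g[:225]=0;g[290:]=0
n,l,st,c=cv2.connectedComponentsWithStats(g)
for i in range(1,n):
    if st[i,4]>30: print(c[i],st[i,4],onz(im,*c[i],.08))
print('hub',hub,'handle top',onz(im,124,236,.119))
o,d=ray(sc,478,267);print('scene handle top',onz(sc,479,267,.119))
m=cv2.inRange(f,(215,215,215),(255,255,255));m[:, :310]=0;m[:,430:]=0;m[:230]=0;m[335:]=0
pts=cv2.findNonZero(m);r=cv2.minAreaRect(pts);b=cv2.boxPoints(r);print(b)
P=np.array([onz(im,*p,.008) for p in b]);print(P,[np.linalg.norm(P[i]-P[i-1]) for i in range(4)])
d=im['depth'];print(dep(im,386,284),dep(im,143,258),dep(im,126,237))
V=state();print(V['ee_pos'])
w=snap('wrist');W=np.array(w['view']);print(-W[:3,:3].T@W[:3,3],W[:3,:3],w['camera_matrix'][0])
```

```text
[142.09803922 238.67647059] 102 [0.59333855 0.19298943 0.08      ]
[106.78431373 236.37254902] 51 [0.5986393  0.25563811 0.08      ]
[161.05504587 249.79816514] 109 [0.57289616 0.15886818 0.08      ]
[124.1682243  254.11214953] 107 [0.5664526  0.22325715 0.08      ]
[141.96590909 257.44318182] 176 [0.55999199 0.19177373 0.08      ]
[155.42105263 272.1754386 ] 114 [0.53371118 0.16727079 0.08      ]
[132.44247788 274.77876106] 113 [0.52990167 0.20706636 0.08      ]
[106.74074074 274.98148148] 54 [0.53034672 0.25187468 0.08      ]
hub [0.55897632 0.18992175 0.08      ] handle top [0.5910171  0.21056383 0.119     ]
scene handle top [0.58328887 0.21607627 0.119     ]
[[321.43542 300.93857]
 [338.00916 246.69725]
 [419.0536  271.46085]
 [402.47986 325.70215]]
[[ 0.48220522 -0.12212245  0.008     ]
 [ 0.58447698 -0.15637928  0.008     ]
 [ 0.53359239 -0.30961575  0.008     ]
 [ 0.43268684 -0.27224091  0.008     ]] [np.float64(0.15807474023282547), np.float64(0.10785659372035179), np.float64(0.1614641096024564), np.float64(0.10760486692663732)]
[ 0.5050549  -0.23324788  0.07855927] [0.55791984 0.18758861 0.08700375] [0.59120186 0.21081284 0.10898902]
[0.21678438 0.5593     0.22992913]
[0.13816554 0.58950272 0.38456938] [[ 3.61996970e-01  9.32178805e-01 -9.31940475e-04]
 [-8.88854904e-01  3.44871228e-01 -3.01663381e-01]
 [-2.80882811e-01  1.10029590e-01  9.53414042e-01]] [418.05683236   0.         323.04396508]
```

Run:
```python
from h import *
q=state()['ee_rot']
move_to([.575,.195,.24],q)
im=snap('wrist','w1.png');print(state()['time'],state()['joint_pos'],state()['ft_force'])
for z,p in((.08,(.5593,.1899)),(.119,(.593,.2195))): print(proj(im,np.array([*p,z])))
```

```text
2.15 [ 2.73145016e-01  1.13278432e-01  1.19036563e+00 -4.05365918e-04
  1.83852389e+00 -9.29626956e-01] [ 0.45456601 -0.00701977  0.99068922]
(np.float64(309.0954420526961), np.float64(210.2299136453844))
(np.float64(364.6982073313291), np.float64(251.94139399995623))
```

View pics/w1.png

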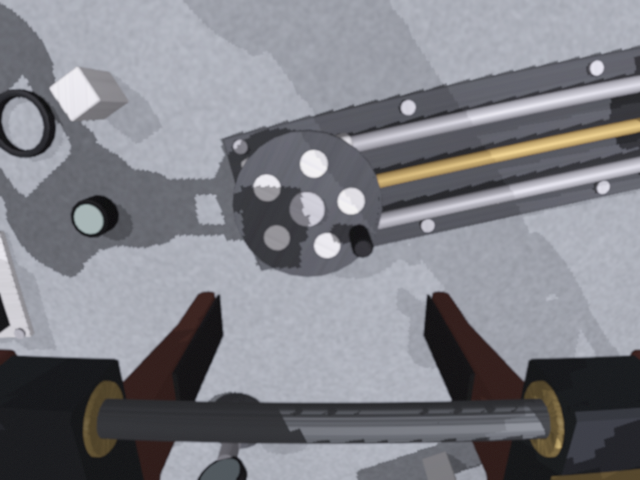

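The wrist view shows the hub at (312,208) and the handle's top face at (363,249), with its foot at about (357,232).

Run:
```python
from h import *
im=snap('wrist');f=im['frame']
for z in(.08,.087): print('hub',onz(im,312,208,z))
print('top',onz(im,363,249,.119),'foot',onz(im,357,230,.081))
for p in((313,163),(351,201),(327,246),(277,238),(266,188)): print(onz(im,*p,.08))
```

```text
hub [0.55844827 0.19270616 0.08      ]
hub [0.55705708 0.1934493  0.087     ]
top [0.59050431 0.21919844 0.119     ] foot [0.58715896 0.21907931 0.081     ]
[0.52676773 0.20602007 0.08      ]
[0.56410325 0.22256799 0.08      ]
[0.59126362 0.19248241 0.08      ]
[0.57091895 0.15815799 0.08      ]
[0.53135933 0.16582225 0.08      ]
```

```bash
cat >> h.py <<'E'
C=np.array([.558,.190])
def cpos(a,r=.0445,z=.100): return [C[0]+r*np.cos(a),C[1]+r*np.sin(a),z]
def ft(a):
    F=np.array(state()['ft_force']);return F[:2]@[np.cos(a),np.sin(a)],F[:2]@[-np.sin(a),np.cos(a)],F[2]
E
python3 - <<'E'
from h import *
a=np.radians(41.8)
move_l(cpos(a,z=.15),.25);move_l(cpos(a),.1)
print(ft(a));close();s=state();print(s['time'],s['finger_gap'],ft(a))
for i in range(4):
    a-=np.radians(15);move_l(cpos(a),.08);print(round(np.degrees(a)),state()['time'],np.round(ft(a),1),state()['ft_force'],np.array(state()['ee_pos'])-cpos(a))
snap('scene','s2.png')
E
```

```text
(np.float64(-0.1151178450069069), np.float64(0.5157940930191884), np.float64(-0.12438825634940925))
4.4833 0.0153733574658646 (np.float64(-1.9884131201087707), np.float64(0.3467468923917483), np.float64(-0.06768610806582465))
27 4.775 [-3.1  0.2  2.1] [-2.85040734 -1.21159148  2.0607392 ] [ 3.55903165e-04 -1.15808419e-03 -3.36399908e-05]
12 5.0667 [-2.5 -1.6  0.9] [-2.09820479 -2.1196293   0.89995097] [ 1.59171441e-04 -9.60481463e-04 -7.07254516e-05]
-3 5.3583 [-0.4 -1.7  0.8] [-0.47079809 -1.67749417  0.78357505] [ 1.01254759e-04 -8.44623416e-04 -1.64860580e-05]
-18 5.65 [ 0.8 -0.9 -0.5] [ 0.45562645 -1.14938551 -0.52721428] [ 1.03590355e-04 -8.48836577e-04 -3.48701406e-05]
```

Run:
```python
from h import *
a=np.radians(41.8-60);tot=60;prev=0
while tot<640:
    st=15 if tot<330 else 5
    a-=np.radians(st);tot+=st
    move_l(cpos(a),.08 if st==15 else .05)
    r,t,z=ft(a)
    if tot%45==0 or tot>330 and abs(t)>3: print(tot,round(state()['time'],2),np.round((r,t,z),1),round(state()['finger_gap'],4))
    if t>9 or abs(r)>20: break
hold(.2);print(tot,np.degrees(a),state()['time'],ft(a),np.array(state()['ee_pos'])-cpos(a))
```

```text
90 6.28 [ 6.1 -1.  -1.6] 0.0149
135 7.16 [ 6.7 -1.1  0.9] 0.0154
180 8.03 [ 7.1 -1.8  2.7] 0.0152
225 8.91 [ 6.1 -2.1  1.9] 0.0153
270 9.78 [ 4.4 -1.8 -0.5] 0.0155
315 10.66 [ 2.3 -1.4 -0.9] 0.0155
360 12.45 [-4. -1.  1.] 0.015
405 14.7 [-2.9 -1.  -0.6] 0.0155
415 15.2 [ 0.   9.8 -3.8] 0.0151
415 -373.1999999999999 15.4 (np.float64(-0.3938192024092665), np.float64(9.48675676156814), np.float64(-3.8543587913278414)) [7.39027080e-04 2.65303592e-03 2.29321014e-05]
```

Run:
```python
from h import *
ang=lambda:np.degrees(np.arctan2(*(np.array(state()['ee_pos'])[:2]-C)[::-1]))
a=np.radians(-13.2);print(ang())
b=a-np.radians(3);move_l(cpos(b),.03);hold(.1);print('push',ft(b),ang());s0=ang()
b=np.radians(s0)
for i in range(7):
    move_l(cpos(b+np.radians(15*min(i,6))),.08)
hold(.1);e=ang();print('back',s0,e,e-s0,ft(b+np.pi/2))
gripper_open();x=state()['ee_pos'];move_l([x[0],x[1],.16],.15)
move_l([.575,.195,.24],.25)
im=snap('wrist','w2.png');print(state()['time'])
```

```text
-9.670562900758508
push (np.float64(1.9901649636599004), np.float64(16.41081241090072), np.float64(-5.694534670463767)) -9.929617677118062
back -9.929617677118062 81.14344003475381 91.07305771187187 (np.float64(-4.732702420383167), np.float64(1.0941617559848003), np.float64(-0.3301841783775027))
20.1417
```

View pics/w2.png

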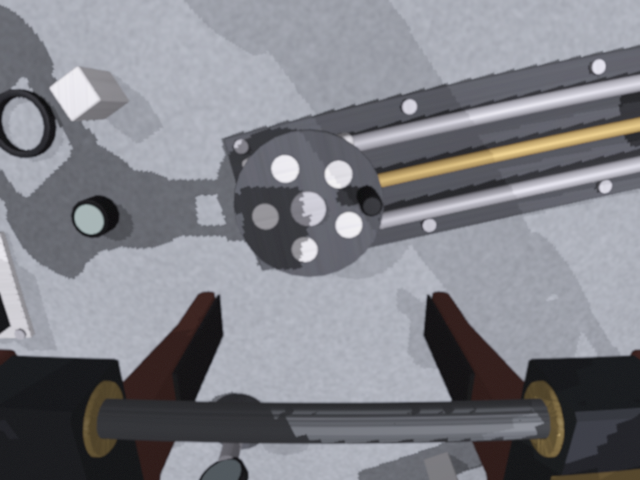

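The handle is now at (371,207), a quarter turn back from the stop, and the loose items look unmoved. Next is the counter.

```bash
cat >> h.py <<'E'
from scipy.spatial.transform import Rotation as Ro
def quat(th):
    c,s=np.cos(th),np.sin(th);q=Ro.from_matrix(np.array([[c,s,0],[s,-c,0],[0,0,-1]])).as_quat();return [q[3],*q[:3]]
E
python3 - <<'E'
from h import *
move_to([.503,-.234,.20],quat(np.radians(71.7)))
close()
im=snap('wrist','w3.png');s=state();print(s['time'],s['finger_gap'],s['joint_pos'],s['ft_force'])
W=np.array([.503,-.234]);Y=np.array([.314,.949])
print(proj(im,np.array([*W,.08])),proj(im,np.array([*(W+.062*Y),.074])))
E
```

```text
23.1417 0.0005111239954275132 [-4.96742462e-01 -3.48967578e-02  1.41313063e+00  7.29035930e-06
  1.76335749e+00 -1.77373830e-01] [ 0.20289239  0.24928035 -0.74194838]
(np.float64(324.41606621623936), np.float64(238.72566551173946)) (np.float64(324.4440715407643), np.float64(146.024574895335))
```

View pics/w3.png

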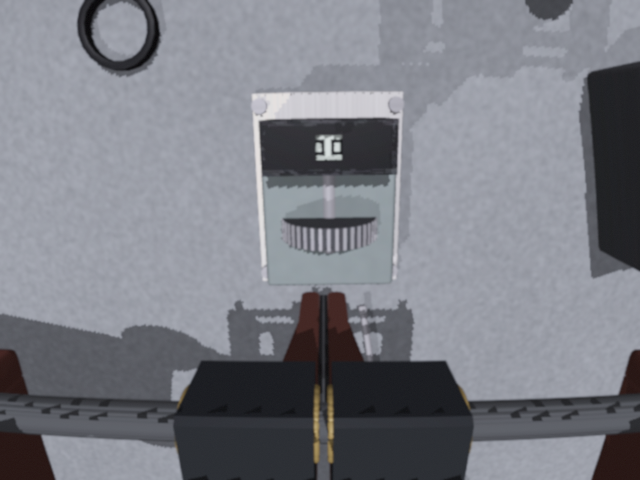

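The window is at (328,148) and the wheel crown at about (329,238), roughly 3 mm further to counter +x than I assumed. I'll enlarge the window.

Run:
```python
from h import *
W=np.array([.5058,-.235]);Y=np.array([.314,.949])
p=W+.062*Y
# camera optical axis over the window at closer range: camera ~ TCP+.084*toolx, +.155
t=p-.07*Y
move_l([*t,.14],.25,quat(np.radians(71.7)))
im=snap('wrist','w4.png');u,v=proj(im,np.array([*p,.074]));print(u,v,state()['time'])
u,v=int(u),int(v);f=im['frame'][max(0,v-50):v+50,u-60:u+60];cv2.imwrite('pics/w4c.png',cv2.resize(f,None,fx=5,fy=5,interpolation=cv2.INTER_CUBIC))
```

```text
326.14021529138273 139.68451107836233 23.5833
```

View pics/w4c.png

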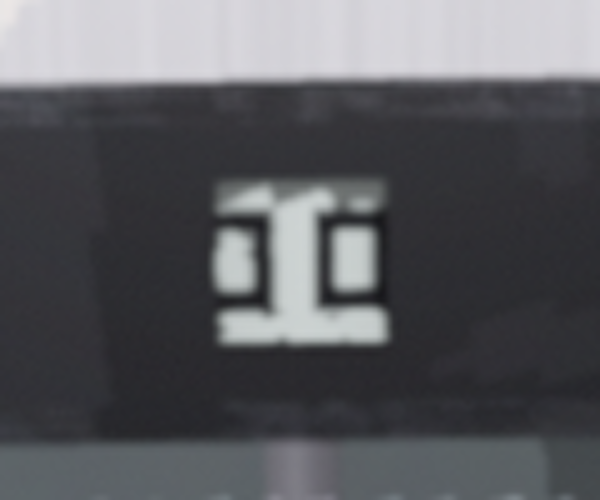

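The window is between two digits. The right one shows a closed lower half (it looks like 8) and the left one a closed upper half (9). So the value is about 8.5, and it needs about +1.5 digits, which is the top moving to +x. I'll roll the rim with closed fingertips in short strokes, like a rack on a pinion.

```bash
cat >> h.py <<'E'
W=np.array([.5058,-.235]);Y=np.array([.314,.949]);X=np.array([.949,-.314])
def wp(x,z): return [*(W+x*X),z]
def fx():
    F=np.array(state()['ft_force']);return F[:2]@X,F[2]
def press(x,F=8,z0=.0905):
    move_l(wp(x,.094),.2);hold(.05);b=fx()[1];z=z0
    while z>.080:
        move_l(wp(x,z),.05)
        if fx()[1]-b>F: break
        z-=.0007
    return z,fx()[1]-b
def win(name):
    im=snap('wrist');p=W+.062*Y;u,v=map(int,proj(im,np.array([*p,.074])))
    f=im['frame'][max(0,v-40):v+40,u-50:u+50];cv2.imwrite('pics/'+name,cv2.resize(f,None,fx=5,fy=5,interpolation=cv2.INTER_CUBIC))
E
python3 - <<'E'
from h import *
move_l(wp(-.007,.10),.2)
z,f=press(-.007);print(z,f,state()['time'])
for x in(-.0035,0,.0035,.007):
    move_l(wp(x,z),.04);print(x,np.round(fx(),1),np.round(state()['ee_pos'],4))
print(state()['time'])
win('c1.png')
move_l(wp(.007,.10),.1);win('c2.png')
a,b=cv2.imread('pics/c1.png'),cv2.imread('pics/c2.png');cv2.imwrite('pics/c12.png',np.vstack([a,b])[:, :])
E
python3 -c "
import cv2;a=cv2.imread('pics/c12.png');print(a.shape);cv2.imwrite('pics/c12.png',cv2.resize(a,None,fx=.74,fy=.74))"
```

```text
0.08489999999999995 9.459905769344282 26.4917
-0.0035 [-1.1 10.1] [ 0.5037 -0.2343  0.0875]
0 [-0.2 11.5] [ 0.5073 -0.2354  0.0877]
0.0035 [-0.4  9.8] [ 0.5107 -0.2365  0.0876]
0.007 [0. 9.] [ 0.5139 -0.2376  0.0872]
27.4917
(800, 500, 3)
```

View pics/c12.png

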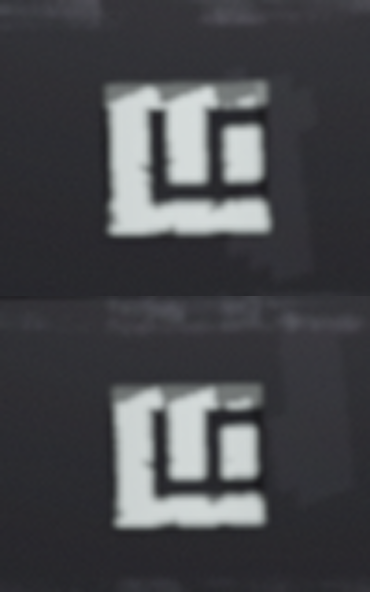

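The window now shows 9, about 3 mm past centre to +x, so the value is about 9.16. There was no slip. It needs about +0.84 digit more, close to an 18 mm stroke.

Run:
```python
from h import *
move_l(wp(-.009,.10),.2)
z,f=press(-.009,z0=.087);print(z,f)
for x in np.linspace(-.009,.009,6)[1:]:
    move_l(wp(x,z),.05);print(np.round(fx(),1))
move_l(wp(.009,.10),.1);p=W+.062*Y
move_l([*(p-.07*Y),.13],.2);win('c3.png');print(state()['time'])
```

```text
0.08489999999999998 9.84882424446968
[-1.8 12.8]
[-0.6 13. ]
[ 0.3 12.2]
[ 0.1 10.1]
[1.8 7.9]
31.3917
```

View pics/c3.png

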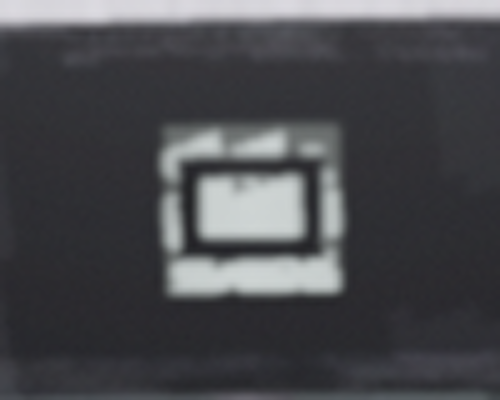

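The digit 0 is centred: its outer edges are at 180 and 324 px, and the window runs from 162 to 342. I'll retreat and do one last check of the whole bench.

Run:
```python
from h import *
x=state()['ee_pos'];move_l([x[0],x[1],.25],.25);move_to([.217,.559,.231],[-2.06776513e-04,1.83855273e-01,9.82952947e-01,-8.36564095e-04]);hold(.3)
a=snap('top','t9.png')['frame'];b=cv2.imread('pics/top0.png')
d=cv2.absdiff(a,b).max(2)>50;d=d.astype(np.uint8)
n,l,st,c=cv2.connectedComponentsWithStats(d)
for i in range(1,n):
    if st[i,4]>8: print(st[i])
print(state()['time'],state()['ft_force'])
```

```text
[ 107  233   62   51 1408]
[  8 456  20   9  56]
[  0 464  12  16 133]
35.3667 [-0.26875488  0.30965717 -0.31601943]
```

View pics/t9.png

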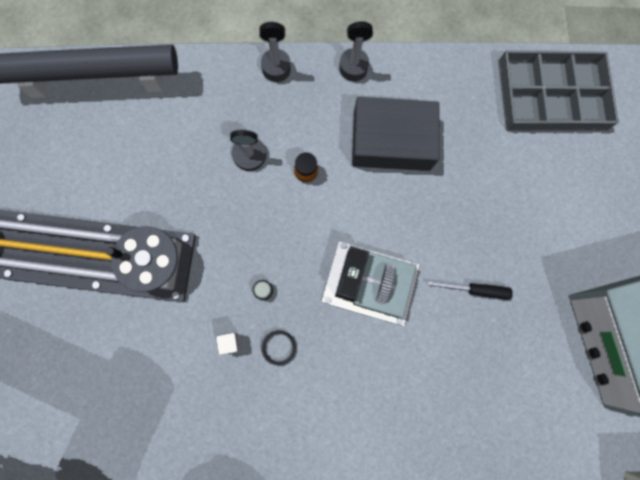

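The picture differs from the first one only at the crank disc and in the gripper at the lower left corner. Handle at (116,253), 0 in the window at (353,272), loose things unmoved.

```bash
python3 -c "
from bench import *
job_done()"
```

```text
the job is handed in; nothing more can be done
```

The lens stage is re-homed and the counter reads 0. I handed the job in after about 35 s on the robot's clock.

- **Crank:** I led the handle about 1.14 turns clockwise until it hit the stop. The force along its path jumped from about 1 N to 9.8 N. On a further push it rose to 16 N with almost no movement. I then backed it off; measured from the tool position, that came to 91° rather than exactly 90°.
- **Thumbwheel:** I rolled it by the rim with closed fingertips, in two strokes, from about 8.5 through 9 to 0. The close-up showed the 0 centred to within about 1 px of the enlarged picture, less than 0.2 mm.
- **Last checks:** Comparing the top view before and after showed change only at the crank disc and in the gripper at the lower left corner. The loose things had not moved, and the arm was clear of everything with near-zero force on the tool. None of the checks failed or disagreed.

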